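Seat the orange effects pedal on the power rail and switch it on

ROBOT

A 6-joint arm with a two-finger parallel gripper is mounted at the origin on the work surface. World frame = base frame: x ahead of the robot, y to its left, z up, the work surface at z = 0. Lengths are in mm, angles in degrees, forces in N, time in s.
With the tool pointing down it reaches from about 375 to 750 mm from the base axis. Payload 9 kg.
Tool frame: the origin (TCP) lies midway between the tips of the shut fingers; the grasp point (between the pads) lies 19 mm behind it; z points along the fingers, y is the direction in which the jaws open and shut (so a half turn about z gives the same grasp; the last joint's range is limited). The gripper opens to 85 mm and grips with 20 to 120 N. Pads are 22 mm wide; open, the fingers measure 114 mm over their backs; the gripper's body (76 mm by 85 mm) begins 54 mm behind the grasp point. The pads swing forward as they close: fully open they stand 13 mm farther back than shut.
Start: joints at [-12.473, 5.964, 5.575, 89.605, 0, 77.527], TCP at [600.031, 0.003, 231.331] pointing down, gripper open.
Joint ranges: [-171.21, 171.21], [-48.23, 106.86], [-62.78, 66.21], [-105.2, 120.99], [-86.42, 89.51], [-180, 180]. Speed limits (degrees/s): [127.2, 127.2, 147.25, 180, 180, 180].

INTERFACE

Orientations are given as a 3x3 rotation matrix whose columns are the frame's x, y, z axes.
In Python, from rig import sense, snapshot, finish_job gives the robot as it stands.
- The arm moves only by the shell command python3 -m crank 'ROWS' [OPENING]. ROWS is JSON, a list of rows, each an object with "travel": the shift along the world's x, y, z in cm, a list of three; "dr": the turn, a rotation vector about the world's x, y, z in degrees, a list of three. In form: [{"travel": [x, y, z], "dr": [rx, ry, rz]}, ...]. A call has 1 to 12 rows; each row is the pose to reach, as a shift and turn from the pose measured when the call began; what a row does not reach only later rows make up. A row lasts 1/8 s, in which the tool goes at most 62.5 mm and 10.7 degrees, less where a joint would pass 70% of its speed; a pose out of reach is approached as far as the arm can. A call with a gripper value outside its range is refused whole. OPENING is the finger opening in cm, from 0 to 8.54, set as the call begins (- or left out, the last holds). The fingers move at their own pace and stop on an object; the grip force is fixed at half the most. Time passes only in rows, so rows that repeat a pose let the fingers close. It gives the time, the measured TCP pose, the force and the opening at its end, in the units of the state.
- sense(): the state, without advancing time (a new reading comes with each control period).
- snapshot(name): name is "scene" or "side" or "wrist"; returns a dict with "frame" (384x512x3 uint8, red, green, blue), "mtx" (3x3 intrinsics, pixels), "D" ([k1, k2, p1, p2, k3] as OpenCV has them; the pictures are not rectified), "eye" and "rotation" of the camera in the world. Camera axes: x right, y up, looking along -z (the intrinsics and any distortion apply to the point x, -y, -z); pixel columns grow to the right and rows downward; lengths in mm; the calibration is good to about 2 mm. A picture is of the moment at which its call begins. There is no depth.
- finish_job(): hands the job in, once; it reports no verdict.
The state is a dict: "clock": time; "q": joint angles; "dq": joint speeds; "joint_efforts": joint torques, N m; "tcp_pos": TCP position; "tcp_rot": TCP orientation; "ft_force": force on the tool from outside, world axes, zero at the start; "moment": the same for the moment, N m; "opening": finger opening in mm.
Only numpy, scipy, OpenCV 4.12 (cv2) and the standard library are available. Lean on these libraries where they do the work, as an engineer would, in place of code of your own. Each camera call takes 0.05 s, during which the arm holds its last target.

TASK

Push the orange effects pedal along the table until its back sits flush and square against the aluminium rail, with the white stripe on its top in line with the yellow stripe on the rail. Only once it is there, press its round metal footswitch fully down and let it go. Slide the pedal only, never lift or tip it, and leave the blue pedal, the mug, the screwdriver and the green tin where they are.

Things in the scene. Friction and masses are not known exactly. Their poses are not given: they have to be found in the camera images.
- pedal_center (a point): Centre, half-way up (19 mm), of the orange effects pedal: a loose box 115 mm long (its x), 90 mm wide (its y) and 38 mm high, about 0.45 kg (varies), sliding flat on the table. Its +x points to its back, the end that goes against the rail; its -x end carries the footswitch. A white stripe 12 mm wide runs along x on the middle of the back half of its top, between two fixed black knobs (18 mm across, 11 mm high, 33 mm behind the centre towards the back, 27 mm to either side).
- pedal: The orange pedal: origin in the middle of its underside, axes as for pedal_center, z up.
- pedal_back (a point): Middle of the orange pedal's back face (115 mm long pedal: 57.5 mm from its centre along +x, 19 mm up).
- switch_top (a point): Top of the orange pedal's footswitch: a steel button 24 mm across that goes straight down, its top 60 mm above the table, on a dark round housing 40 mm across and 12 mm high, on the pedal's centre line, 30 mm from the pedal's centre towards its front (-x).
- switch (a joint): Footswitch of the orange pedal: 0 up, 0.006 (m) fully down; a spring returns it, about 5 N holds it fully down (1.5 N starts it).
- rail: Aluminium power rail fixed to the table, never moves during the job: a bar 600 mm long (its y), 30 mm deep (its x) and 30 mm high; origin in the middle of its underside. Its -x face looks to the robot and is the stop.
- rail_mark (a point): Middle of the rail's front (-x) face at its yellow stripe (12 mm wide, round the bar at half its length), 19 mm above the table; axes as for the rail. The pedal is home when pedal_back lies here and both have the same x direction.
- blue_pedal: A blue pedal of the same size and form as the orange one, loose; leave it alone. Origin in the middle of its underside, 52 mm high over its switch.
- mug: White mug, 80 mm across, 90 mm high, standing behind the rail; leave it alone. Origin in the middle of its underside.
- driver: Red-handled screwdriver lying along the rail behind it, about 200 mm long; leave it alone. Origin below its middle.
- tin: Round green tin, 52 mm across, 38 mm high, standing on the robot's side between the two pedals; leave it alone. Origin in the middle of its underside.
There are look-alikes about, which are no part of the job. Of the things that look like the pedal, the middle-sized one is meant.

How it is judged:
By the outcome, as a careful person would: the job done as asked, in the order asked, and still so for the second after the job is handed in, with the robot touching nothing.
It also fails if it takes over 58 s, if anything falls off the work surface, if the arm or the gripper's body presses on something with over 40 N, if the wrist force passes 120 N, or if a joint passes its speed limit or range.

## Working session

There is one attempt and no reset: what is moved stays moved. The work goes in short steps, Python scripts to look and compute and a shell command to move; the robot and the scene stay as the last step left them, time stands still between calls to the robot, and variables do not carry over. Pictures are saved under pics/ and viewed, and the job is handed in when it is done.

```bash
mkdir -p pics; ls; cat > h.py <<'E'
import numpy as np, cv2
from rig import sense, snapshot, finish_job
def snap(n,fn):
    s=snapshot(n); cv2.imwrite('pics/'+fn+'.png',s['frame'][:,:,::-1]); 
    np.savez('pics/'+fn+'.npz',**{k:np.array(v) for k,v in s.items()}); return s
def load(fn): return dict(np.load('pics/'+fn+'.npz'))
def ray(s,px):
    p=cv2.undistortPoints(np.array(px,float).reshape(-1,1,2),np.array(s['mtx']),np.array(s['D'])).reshape(-1,2)
    d=np.c_[p[:,0],-p[:,1],-np.ones(len(p))]@np.array(s['rotation']).T
    return np.array(s['eye']).reshape(3),d
def plane(s,px,z):
    e,d=ray(s,px); return e+d*((z-e[2])/d[:,2])[:,None]
def proj(s,P):
    R=np.array(s['rotation']);c=(np.array(P,float).reshape(-1,3)-np.array(s['eye']).reshape(3))@R
    c=c*[1,-1,-1]
    return cv2.projectPoints(c.reshape(-1,1,3),np.zeros(3),np.zeros(3),np.array(s['mtx']),np.array(s['D']))[0].reshape(-1,2)
E
python3 - <<'E'
from h import *
for n in ['scene','side','wrist']:
    s=snap(n,n+'0'); print(n,s['eye'],np.round(s['rotation'],3).tolist(),np.array(s['mtx']).round(1).tolist())
print(sense())
E
```

```text
pics
scene [ 856.72424323 -612.63664434 1078.58471939] [[0.828, -0.48, 0.292], [0.561, 0.7, -0.441], [0.007, 0.529, 0.849]] [[397.5, 0.0, 257.3], [0.0, 397.5, 195.2], [0.0, 0.0, 1.0]]
side [ 254.37660773 -793.13528098  635.90914884] [[0.94, 0.195, -0.279], [-0.34, 0.567, -0.75], [0.012, 0.8, 0.599]] [[393.4, 0.0, 255.7], [0.0, 393.4, 192.6], [0.0, 0.0, 1.0]]
wrist [600.39780917  72.11540915 373.16599024] [[1.0, 0.001, 0.002], [-0.001, 0.959, 0.282], [-0.002, -0.282, 0.959]] [[264.6, 0.0, 252.0], [0.0, 264.6, 189.9], [0.0, 0.0, 1.0]]
{'clock': 0.15, 'q': array([-1.24738785e+01,  5.99394507e+00,  5.53930787e+00,  8.96065612e+01,
       -7.09291999e-04,  7.75275484e+01]), 'dq': array([-0.04807727, -0.07943165,  0.19516822,  0.08062173,  0.0372172 ,
        0.05350196]), 'joint_efforts': array([ 3.56894714e-03, -5.57353413e+01,  5.04006886e+01,  1.24952567e-02,
       -2.60494489e-04,  1.42527287e-05]), 'tcp_pos': array([5.99741430e+02, 5.67393198e-02, 2.30687750e+02]), 'tcp_rot': array([[ 2.50105380e-05,  9.99999453e-01, -1.04557377e-03],
       [ 9.99999976e-01, -2.47819684e-05,  2.18619295e-04],
       [ 2.18593264e-04, -1.04557922e-03, -9.99999429e-01]]), 'ft_force': array([-1.01433989, -0.32567243, -0.14290237]), 'moment': array([-0.10520442, -0.01706471,  0.01137951]), 'opening': 85.58997054536955}
```

View pics/scene0.png

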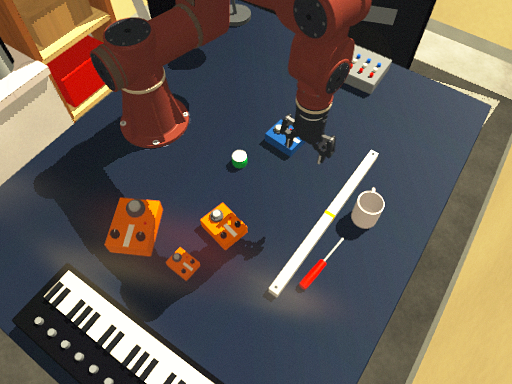

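View pics/side0.png

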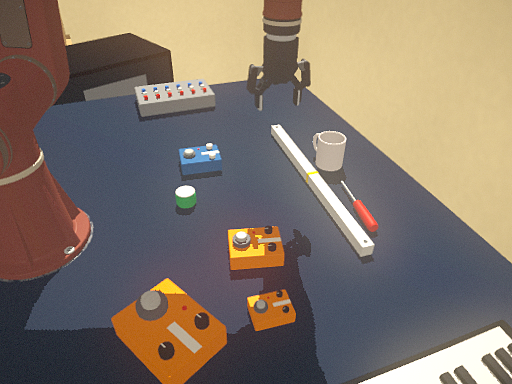

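View pics/wrist0.png

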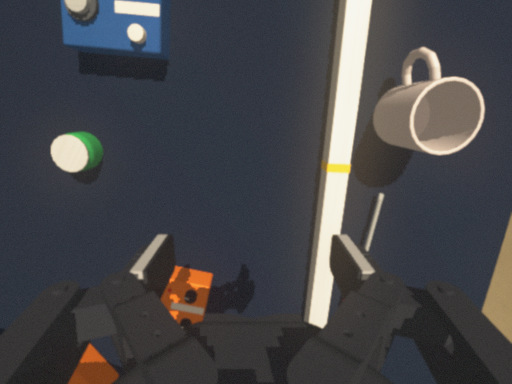

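View zoomed.

The middle-sized pedal is at scene (224,225), with the small look-alike at (183,264) and the large one at (133,226). The rail's yellow mark is at scene (330,214) and wrist (337,168). Next I zoom in and measure.

```bash
python3 - <<'E'
from h import *
a=load('scene0')['frame'][190:290,150:270,::-1]; b=load('side0')['frame'][210:340,210:330,::-1]
c=load('scene0')['frame'][140:300,260:390,::-1]
cv2.imwrite('pics/z1.png',np.hstack([cv2.resize(a,(400,333),interpolation=2),cv2.resize(b,(370,400),interpolation=2)[:333]]))
for n,win in [('scene0',(190,150,290,270)),('side0',(215,215,335,300))]:
    s=load(n);f=s['frame'];hsv=cv2.cvtColor(f,cv2.COLOR_RGB2HSV)
    m=cv2.inRange(hsv,(5,150,60),(20,255,255));k,l,st,ce=cv2.connectedComponentsWithStats(m)
    for i in range(1,k):
        if st[i,4]>150: print(n,st[i],ce[i], plane(s,[ce[i]],38)[0].round(1))
    y=cv2.inRange(hsv,(25,150,120),(33,255,255));k,l,st,ce=cv2.connectedComponentsWithStats(y)
    for i in range(1,k):
        if st[i,4]>5: print('yel',st[i],ce[i], plane(s,[ce[i]],30)[0].round(1))
s=load('wrist0');hsv=cv2.cvtColor(s['frame'],cv2.COLOR_RGB2HSV)
y=cv2.inRange(hsv,(22,150,120),(33,255,255));k,l,st,ce=cv2.connectedComponentsWithStats(y)
for i in range(1,k):
    if st[i,4]>15: print('yel w',st[i],ce[i], plane(s,[ce[i]],30)[0].round(1))
for r in [20,60,100,140,200,240,280]:
    row=s['frame'][r].astype(int).min(1); 
    idx=[x for x in range(300,375) if row[x]>120]; print(r,idx[0],idx[-1],plane(s,[(idx[0]-.5,r),(idx[-1]+.5,r)],30).round(1).tolist())
E
```

```text
scene0 [   0    0  198   90 6934] [83.54153447 31.26247476] [-576.6  192.2   38. ]
scene0 [189   0  39  45 566] [207.7844523   18.21024735] [-187.9  557.7   38. ]
scene0 [ 251    0  121  110 3400] [320.74852941  43.43617647] [301.2 685.7  38. ]
scene0 [ 49  74  57  49 258] [69.26744186 97.88372093] [-314.5 -113.4   38. ]
scene0 [ 120   79   69   69 1950] [155.84923077 117.4425641 ] [21.7 -6.  38. ]
scene0 [ 104  197   59   60 2028] [133.83678501 229.03451677] [ 265.2 -373.6   38. ]
scene0 [200 202  48  49 799] [225.73717146 229.04630788] [ 488.2 -220.3   38. ]
scene0 [165 247  36  34 539] [182.86085343 263.9257885 ] [ 454.4 -375.9   38. ]
yel [325 210  10   8  31] [329.38709677 213.48387097] [713.3   2.3  30. ]
side0 [ 228  226   56   44 1216] [259.42598684 251.66776316] [ 469.  -243.4   38. ]
side0 [ 111  285  116   99 5480] [170.21350365 337.78886861] [ 253.8 -386.1   38. ]
side0 [ 247  289   49   42 1107] [271.48238482 311.73622403] [ 436.8 -393.2   38. ]
yel [307 171  11   4  16] [312.  172.5] [715.1   1.7  30. ]
yel [229 229  18   4  28] [238.14285714 229.85714286] [ 450.  -155.1   30. ]
yel [229 233  35  24 164] [244.32317073 249.34756098] [ 443.5 -218.7   30. ]
yel [255 235   7   3  15] [258.         235.73333333] [ 486.1 -188.3   30. ]
yel [154 279  30  14  61] [168.21311475 287.75409836] [ 270.1 -269.8   30. ]
yel [248 296  11  10  55] [252.41818182 299.83636364] [ 415.3 -350.7   30. ]
yel w [327 164  23   9 158] [338.25316456 167.90506329] [714.    1.4  30. ]
20 344 369 [[705.4, 175.1, 30.0], [735.6, 175.5, 30.0]]
60 339 364 [[703.1, 132.4, 30.0], [734.3, 132.7, 30.0]]
100 335 359 [[701.9, 86.9, 30.0], [733.0, 87.0, 30.0]]
140 330 353 [[699.5, 37.9, 30.0], [730.5, 38.0, 30.0]]
200 323 344 [[696.4, -43.4, 30.0], [726.7, -43.4, 30.0]]
240 318 370 [[693.8, -103.9, 30.0], [770.6, -104.2, 30.0]]
280 313 333 [[691.1, -170.8, 30.0], [722.9, -171.0, 30.0]]
```

View pics/z1.png

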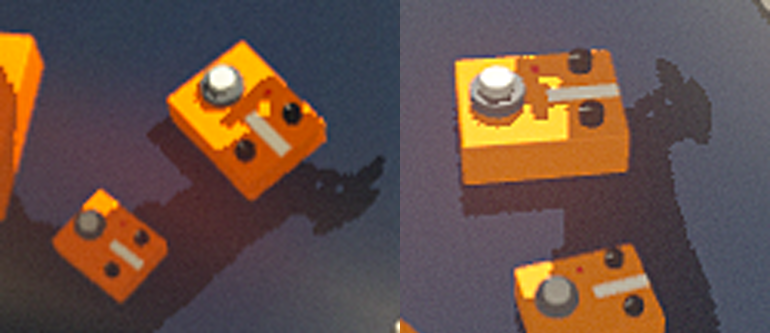

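```bash
python3 - <<'E'
from h import *
for n,P in [('scene0',[(217.2,213.4),(237.3,223.6),(223.2,235)]),('side0',[(240.8,235.3),(268.4,229.5),(272.3,246.4)])]:
    s=load(n); sw=plane(s,P[:1],60)[0]; k=plane(s,P[1:],47)
    km=k.mean(0); d=km-sw; print(n,sw.round(1),k.round(1).tolist(),np.hypot(*d[:2]),np.degrees(np.arctan2(d[1],d[0])), 'kn',np.degrees(np.arctan2(*(k[0]-k[1])[[0,1]]*[-1,1])), np.linalg.norm(k[0]-k[1]), 'c',(sw+d*30/63)[:2].round(1))
E
```

```text
scene0 [ 444.7 -201.4   60. ] [[508.7, -190.2, 47.0], [496.8, -243.3, 47.0]] 60.045078023334256 -14.796837055452206 kn -12.634842588111985 54.39024224693963 c [ 472.4 -208.7]
side0 [ 440.4 -204.9   60. ] [[508.4, -193.9, 47.0], [496.8, -246.1, 47.0]] 63.979596337244644 -13.622543425520774 kn -12.462930291860442 53.4215657597524 c [ 470.  -212.1]
```

```bash
python3 - <<'E'
from h import *
for n,win in [('scene0',(225,145,255,175)),('side0',(170,180,205,212)),('wrist0',(40,120,115,185))]:
    s=load(n);x0,y0,x1,y1=win;hsv=cv2.cvtColor(s['frame'],cv2.COLOR_RGB2HSV)[y0:y1,x0:x1]
    m=cv2.inRange(hsv,(0,0,140),(179,60,255)); c=cv2.moments(m,True); p=(c['m10']/c['m00']+x0,c['m01']/c['m00']+y0); print(n,p,c['m00'],plane(s,[p],38).round(1))
s=load('wrist0');print('blue top corners',plane(s,[(62,40),(163,52),(165,0)],38).round(1).tolist())
# small pedal / blue outline
for n,lo,hi in [('scene0',(100,150,60),(120,255,255)),('side0',(100,150,60),(120,255,255))]:
    s=load(n);hsv=cv2.cvtColor(s['frame'],cv2.COLOR_RGB2HSV);m=cv2.inRange(hsv,lo,hi);k,l,st,ce=cv2.connectedComponentsWithStats(m)
    for i in range(1,k):
        if st[i,4]>100: print(n,st[i],plane(s,[ce[i]],30).round(0))
s=load('scene0'); print('small corners',plane(s,[(165,262),(180,247),(200,265),(186,280)],22).round(0).tolist())
E
```

```text
scene0 (239.17241379310346, 155.35862068965517) 145.0 [[363.   22.8  38. ]]
side0 (184.6802030456853, 190.9746192893401) 197.0 [[363.8  20.5  38. ]]
wrist0 (68.94444444444444, 152.9744990892532) 1098.0 [[364.1  23.2  38. ]]
blue top corners [[380.0, 154.6, 38.0], [497.1, 139.8, 38.0], [503.7, 192.8, 38.0]]
scene0 [265 119  40  38 502] [[441. 160.  30.]]
small corners [[403.0, -397.0, 22.0], [408.0, -336.0, 22.0], [490.0, -347.0, 22.0], [486.0, -404.0, 22.0]]
```

```bash
python3 -m crank '[{"travel":[-1.5,-3,-1],"dr":[0,0,-2]},{"travel":[-3,-6,-2],"dr":[0,0,-4]},{"travel":[-4.5,-9,-3],"dr":[0,0,-6]},{"travel":[-6,-12,-5],"dr":[0,0,-8]},{"travel":[-7.5,-15,-7],"dr":[0,0,-10]},{"travel":[-9,-18,-8],"dr":[0,0,-12]},{"travel":[-10.5,-21,-9],"dr":[0,0,-13]},{"travel":[-12,-24,-10],"dr":[0,0,-13]},{"travel":[-13.5,-26,-11],"dr":[0,0,-13]},{"travel":[-14.4,-27.6,-11],"dr":[0,0,-13]},{"travel":[-14.4,-27.6,-11],"dr":[0,0,-13]},{"travel":[-14.4,-27.6,-11],"dr":[0,0,-13]}]' 6; python3 - <<'E'
from h import *
snap('side','side1');snap('scene','scene1');snap('wrist','wrist1');s=sense();print(s['tcp_pos'],s['opening'],s['ft_force'])
E
```

```text
clock: 1.65
tcp_pos: [456.2, -275.7, 121.2]
tcp_rot: [[0.225, 0.974, -0.0], [0.974, -0.225, 0.0], [0.0, -0.0, -1.0]]
ft_force: [0.6, 0.5, 0.2]
opening: 59.8
[ 456.24875147 -275.41899742  120.99128803] 60.05027390616068 [-0.73796741 -0.43202834 -0.4178864 ]
```

View pics/wrist1.png

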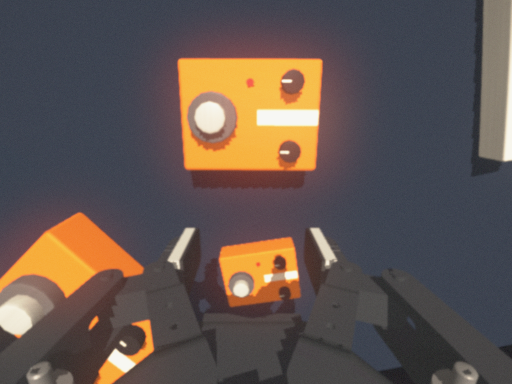

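View pics/side1.png

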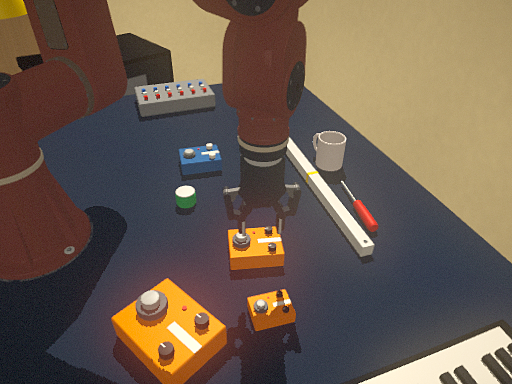

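Wrist view: the target's top runs from about (179,59) to (322,59) and (184,170) to (318,170), and the small look-alike lies clear at (260,270). I measure both before lowering.

```bash
python3 - <<'E'
from h import *
s=load('wrist1')
P=plane(s,[(179.5,59),(321.5,59),(318.5,166),(184,166)],38);print(P.round(1).tolist(),P.mean(0).round(1))
sw=plane(s,[(210,117)],60)[0];st=plane(s,[(257,118),(319,118)],38);print(sw,st.round(1).tolist(),np.degrees(np.arctan2(*(st[1]-st[0])[[1,0]])))
k=plane(s,[(293,81),(289.5,151)],49);print(k.round(1).tolist(),np.degrees(np.arctan2(*(k[0]-k[1])[[0,1]]*[-1,1])))
print('small',plane(s,[(221,243),(295,238)],25).round(1).tolist())
E
```

```text
[[426.6, -153.1, 38.0], [534.9, -178.2, 38.0], [519.0, -261.8, 38.0], [405.2, -235.6, 38.0]] [ 471.4 -207.2   38. ]
[ 441.63050345 -201.4870425    60.        ] [[475.8, -210.6, 38.0], [525.7, -222.0, 38.0]] -12.884342737439514
[[508.3, -189.9, 49.0], [495.7, -241.6, 49.0]] -13.70180363794499
small [[414.3, -320.7, 25.0], [487.5, -331.9, 25.0]]
```

```bash
python3 -m crank '[{"travel":[0,0,-3],"dr":[0,0,0]},{"travel":[0,0,-6],"dr":[0,0,0]},{"travel":[0,0,-8.5],"dr":[0,0,0]},{"travel":[0,0,-10],"dr":[0,0,0]},{"travel":[0,0,-11],"dr":[0,0,0]},{"travel":[0,0,-11.3],"dr":[0,0,0]},{"travel":[0,0,-11.3],"dr":[0,0,0]}]'; python3 - <<'E'
from h import *
snap('side','side2');snap('wrist','wrist2');s=sense();print(s['tcp_pos'],s['opening'],s['ft_force'])
E
```

```text
clock: 2.68
tcp_pos: [456.6, -275.7, 8.6]
tcp_rot: [[0.224, 0.975, 0.0], [0.975, -0.224, -0.0], [-0.0, 0.0, -1.0]]
ft_force: [-0.1, -0.6, 0.9]
opening: 60.2
[ 456.69008378 -275.83745886    8.79648736] 59.780843000599596 [-0.55992755  0.34432319  1.00078327]
```

View pics/side2.png

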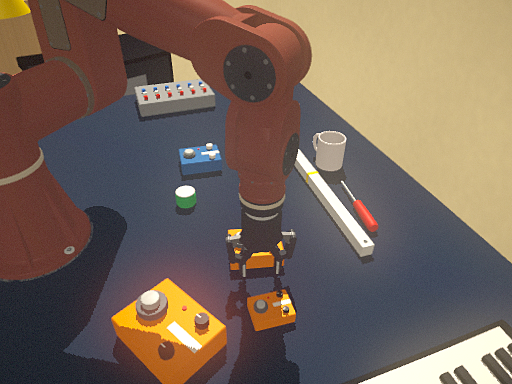

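The side view shows the fingers down between the target and the small look-alike, clear of both. Start pushing.

```bash
python3 -m crank '[{"travel":[0.15,0.6,0],"dr":[0,0,0]},{"travel":[0.3,1.17,0],"dr":[0,0,0]},{"travel":[0.46,1.75,0],"dr":[0,0,0.3]},{"travel":[0.62,2.32,0],"dr":[0,0,0.6]},{"travel":[0.77,2.9,0],"dr":[0,0,0.9]},{"travel":[0.92,3.48,0],"dr":[0,0,1.2]},{"travel":[1.06,4.07,0],"dr":[0,0,1.5]},{"travel":[1.2,4.65,0],"dr":[0,0,1.8]},{"travel":[1.34,5.23,0],"dr":[0,0,2.0]},{"travel":[1.47,5.82,0],"dr":[0,0,2.3]},{"travel":[1.6,6.4,0],"dr":[0,0,2.6]},{"travel":[1.73,7.0,0],"dr":[0,0,2.9]}]'; python3 - <<'E'
from h import *
snap('wrist','wrist3');snap('scene','scene3');s=sense();print(s['tcp_pos'],s['opening'],s['ft_force'])
E
```

```text
clock: 4.28
tcp_pos: [474.3, -205.9, 9.1]
tcp_rot: [[0.174, 0.985, 0.001], [0.985, -0.174, -0.001], [-0.001, 0.001, -1.0]]
ft_force: [-0.6, -5.3, 3.6]
opening: 60.0
[ 474.20225359 -205.08743901    8.85270646] 60.05777600455525 [-0.32550058 -1.34669459  0.06809565]
```

View pics/wrist3.png

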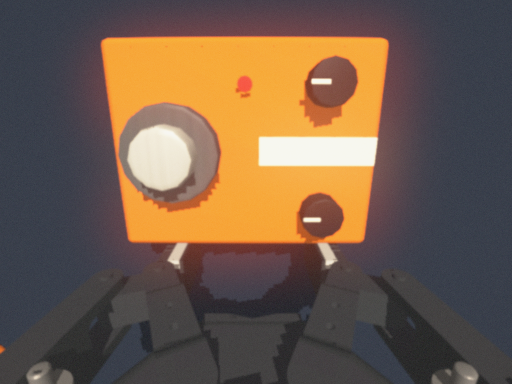

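The wrist view shows the pedal square to the fingers, its near edge at row 242, with both fingers against its side. Continue.

```bash
python3 -m crank '[{"travel":[0.13,0.66,0],"dr":[0,0,0.3]},{"travel":[0.26,1.32,0],"dr":[0,0,0.6]},{"travel":[0.38,1.98,0],"dr":[0,0,0.95]},{"travel":[0.5,2.64,0],"dr":[0,0,1.3]},{"travel":[0.62,3.3,0],"dr":[0,0,1.6]},{"travel":[0.74,3.96,0],"dr":[0,0,1.9]},{"travel":[0.86,4.62,0],"dr":[0,0,2.2]},{"travel":[0.97,5.28,0],"dr":[0,0,2.55]},{"travel":[1.08,5.94,0],"dr":[0,0,2.9]},{"travel":[1.19,6.6,0],"dr":[0,0,3.2]},{"travel":[1.3,7.26,0],"dr":[0,0,3.5]},{"travel":[1.4,7.9,0],"dr":[0,0,3.8]}]'; python3 - <<'E'
from h import *
s=snap('wrist','wrist4');print(sense()['tcp_pos'],sense()['tcp_rot'].round(3).tolist())
E
```

```text
clock: 5.88
tcp_pos: [488.2, -125.6, 8.8]
tcp_rot: [[0.108, 0.994, 0.001], [0.994, -0.108, 0.0], [0.0, 0.001, -1.0]]
ft_force: [-0.2, -3.2, 1.0]
opening: 60.0
[ 488.28188374 -124.90291168    8.76095689] [[0.107, 0.994, 0.001], [0.994, -0.107, 0.001], [0.001, 0.001, -1.0]]
```

View pics/wrist4.png

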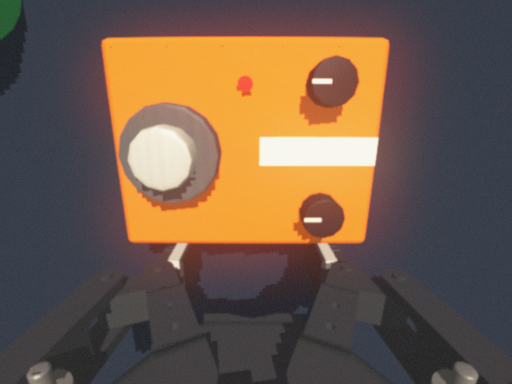

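```bash
python3 - <<'E'
from h import *
s=load('wrist4')
P=plane(s,[(103,39),(388,39),(366,242),(128,242)],38);print(P.round(1).tolist(),P.mean(0).round(1))
for a,b in[(0,1),(3,2),(3,0),(2,1)]:
    d=P[b]-P[a];print(np.hypot(*d[:2]).round(1),np.degrees(np.arctan2(d[1],d[0])).round(2))
sw=plane(s,[(161.5,157)],60)[0];st=plane(s,[(259,151.5),(377,151.5)],38);print(sw,st.round(1).tolist(),np.degrees(np.arctan2(*(st[1]-st[0])[[1,0]])))
k=plane(s,[(332.5,81.5),(322,215)],49);print(k.round(1).tolist())
E
```

```text
[[441.9, -20.1, 38.0], [551.9, -32.2, 38.0], [544.1, -118.8, 38.0], [431.1, -106.5, 38.0]] [492.3 -69.4  38. ]
110.7 -6.28
113.7 -6.22
87.1 82.89
87.0 84.84
[463.47474227 -65.38940109  60.        ] [[497.7, -70.4, 38.0], [548.3, -75.8, 38.0]] -6.11115747237679
[[526.6, -46.4, 49.0], [520.9, -97.9, 49.0]]
```

```bash
python3 -m crank '[{"travel":[0.12,0.66,0],"dr":[0,0,0.3]},{"travel":[0.23,1.32,0],"dr":[0,0,0.6]},{"travel":[0.34,1.98,0],"dr":[0,0,0.95]},{"travel":[0.45,2.64,0],"dr":[0,0,1.3]},{"travel":[0.55,3.3,0],"dr":[0,0,1.6]},{"travel":[0.65,3.96,0],"dr":[0,0,1.9]},{"travel":[0.75,4.62,0],"dr":[0,0,2.2]},{"travel":[0.84,5.28,0],"dr":[0,0,2.55]},{"travel":[0.92,5.94,0],"dr":[0,0,2.9]},{"travel":[1.0,6.6,0],"dr":[0,0,3.2]},{"travel":[1.08,7.26,0],"dr":[0,0,3.5]},{"travel":[1.16,7.8,0],"dr":[0,0,3.8]}]'; python3 - <<'E'
from h import *
s=snap('wrist','wrist5');print(sense()['tcp_pos'],sense()['tcp_rot'].round(3).tolist())
E
```

```text
clock: 7.42
tcp_pos: [499.9, -46.4, 8.8]
tcp_rot: [[0.04, 0.999, 0.0], [0.999, -0.04, 0.001], [0.001, 0.0, -1.0]]
ft_force: [-0.3, -4.3, 0.7]
opening: 59.9
[499.96793985 -45.88441056   8.73850511] [[0.04, 0.999, 0.001], [0.999, -0.04, 0.001], [0.001, 0.001, -1.0]]
```

```bash
python3 -m crank '[{"travel":[0,-0.7,0],"dr":[0,0,0]},{"travel":[0,-1.5,0],"dr":[0,0,0]},{"travel":[0,-1.8,1],"dr":[0,0,0]},{"travel":[0,-2,4],"dr":[0,0,0]},{"travel":[0,-2,8],"dr":[0,0,0]},{"travel":[-1,-2,12],"dr":[0,0,0]},{"travel":[-3,-2,15],"dr":[0,0,0]},{"travel":[-5,-1,16],"dr":[0,0,0]},{"travel":[-5,-1,16],"dr":[0,0,0]}]'; python3 - <<'E'
from h import *
s=snap('wrist','wrist6');print(sense()['tcp_pos'],sense()['tcp_rot'].round(3).tolist())
snap('scene','scene6');snap('side','side6')
E
```

```text
clock: 8.6
tcp_pos: [450.1, -56.1, 170.4]
tcp_rot: [[0.04, 0.999, 0.003], [0.999, -0.04, 0.0], [0.001, 0.003, -1.0]]
ft_force: [0.7, -0.2, -0.4]
opening: 59.9
[450.36166137 -56.19088061 169.51578484] [[0.04, 0.999, 0.002], [0.999, -0.04, 0.001], [0.001, 0.002, -1.0]]
```

View pics/wrist6.png

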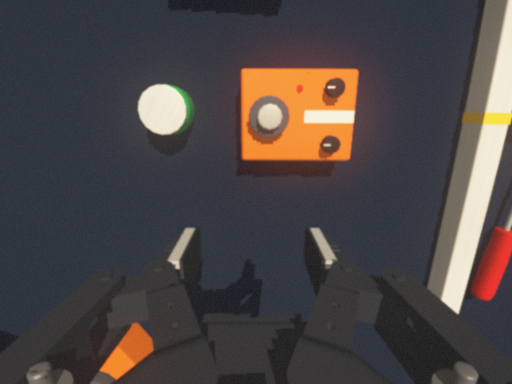

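View pics/side6.png

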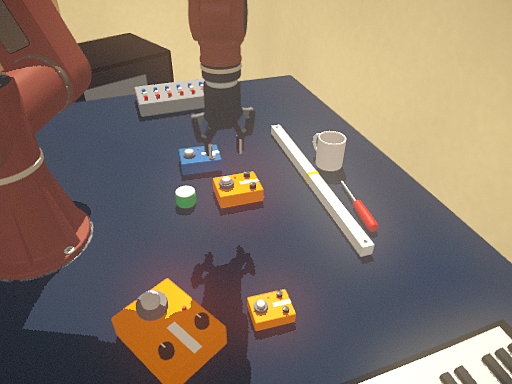

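```bash
python3 - <<'E'
from h import *
s=load('wrist6');print(sense()['q'].round(1))
sw=plane(s,[(268.5,116)],60)[0];st=plane(s,[(304,117),(354,117.3)],38);print(sw,st.round(1).tolist(),np.degrees(np.arctan2(*(st[1]-st[0])[[1,0]])))
k=plane(s,[(335,87.5),(330.5,145)],49);print(k.round(1).tolist(),k.mean(0))
hsv=cv2.cvtColor(s['frame'],cv2.COLOR_RGB2HSV)
y=cv2.inRange(hsv,(22,150,120),(33,255,255));k,l,st,ce=cv2.connectedComponentsWithStats(y)
for i in range(1,k):
    if st[i,4]>15: print('yel w',st[i],ce[i], plane(s,[ce[i]],30)[0].round(1))
E
```

```text
[-23.8 -20.4 -25.3  85.1   0.1  68.5]
[468.85397128  11.99737583  60.        ] [[505.9, 9.3, 38.0], [556.6, 7.1, 38.0]] -2.423544633690561
[[532.7, 35.4, 49.0], [530.5, -18.4, 49.0]] [531.64542624   8.49568207  49.        ]
yel w [483 113  29  11 267] [497.2247191  118.35205993] [714.3   1.1  30. ]
```

Stage 1 landed well: the pedal's stripe is at wrist row 117 and the rail's yellow at row 118, with pedal yaw about -2.4°. Now I turn the tool 90° to push from the front face.

```bash
python3 -m crank '[{"travel":[-0.3,0.7,0],"dr":[0,0,-9]},{"travel":[-0.6,1.4,0],"dr":[0,0,-18]},{"travel":[-0.9,2.1,0],"dr":[0,0,-27]},{"travel":[-1.2,2.8,0],"dr":[0,0,-36]},{"travel":[-1.5,3.5,0],"dr":[0,0,-45]},{"travel":[-1.8,4.2,0],"dr":[0,0,-54]},{"travel":[-2.1,4.9,0],"dr":[0,0,-63]},{"travel":[-2.4,5.6,0],"dr":[0,0,-72]},{"travel":[-2.7,6.3,-2],"dr":[0,0,-81]},{"travel":[-3.1,6.95,-4],"dr":[0,0,-90.1]},{"travel":[-3.1,6.95,-6],"dr":[0,0,-90.1]},{"travel":[-3.1,6.95,-6],"dr":[0,0,-90.1]}]'; python3 - <<'E'
from h import *
s=snap('wrist','wrist7');print(sense()['tcp_pos'],sense()['q'].round(1))
E
```

```text
clock: 10.25
tcp_pos: [418.2, 13.6, 106.6]
tcp_rot: [[0.999, -0.042, -0.002], [-0.042, -0.999, 0.0], [-0.002, -0.0, -1.0]]
ft_force: [0.2, 1.3, 0.5]
opening: 59.5
[418.88675064  13.39881688 107.86474722] [-16.2 -26.7 -36.4  80.4  -0.  166.2]
```

View pics/wrist7.png

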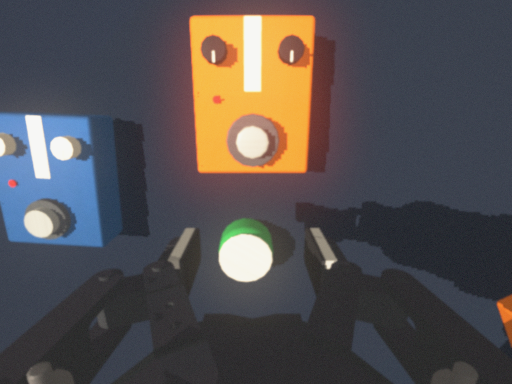

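The wrist view shows the pedal ahead, with its front edge at row 170, and the tin at (246,250) behind the fingers. There is about 18 mm clear in x, so I lower straight down.

```bash
python3 -m crank '[{"travel":[0,0,-3],"dr":[0,0,0]},{"travel":[0,0,-5.5],"dr":[0,0,0]},{"travel":[0,0,-7.5],"dr":[0,0,0]},{"travel":[0,0,-9],"dr":[0,0,0]},{"travel":[0,0,-9.8],"dr":[0,0,0]},{"travel":[0,0,-9.8],"dr":[0,0,0]}]'; python3 - <<'E'
from h import *
s=snap('side','side8');print(sense()['tcp_pos'],sense()['ft_force'])
E
```

```text
clock: 11.05
tcp_pos: [418.9, 13.4, 9.9]
tcp_rot: [[0.999, -0.042, -0.001], [-0.042, -0.999, 0.0], [-0.001, 0.0, -1.0]]
ft_force: [0.1, -0.8, -0.6]
opening: 60.3
[419.16369906  13.27088038  10.32432443] [ 0.37939099 -0.64517081 -0.18186797]
```

View pics/side8.png

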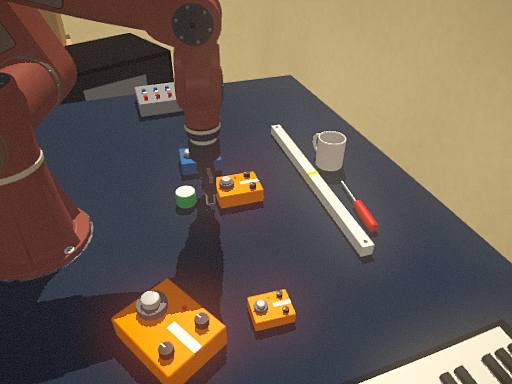

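```bash
python3 -m crank '[{"travel":[0.5,-0.02,0],"dr":[0,0,0]},{"travel":[1.0,-0.04,0],"dr":[0,0,0]},{"travel":[1.7,-0.07,0],"dr":[0,0,0]},{"travel":[2.5,-0.1,0],"dr":[0,0,0]},{"travel":[3.3,-0.14,0],"dr":[0,0,0]},{"travel":[4.1,-0.17,0],"dr":[0,0,0]},{"travel":[4.9,-0.2,0],"dr":[0,0,0]},{"travel":[5.7,-0.24,0],"dr":[0,0,0]},{"travel":[6.5,-0.27,0],"dr":[0,0,0]},{"travel":[7.3,-0.3,0],"dr":[0,0,0]},{"travel":[8.1,-0.33,0],"dr":[0,0,0]},{"travel":[8.9,-0.37,0],"dr":[0,0,0]}]'; python3 - <<'E'
from h import *
s=snap('wrist','wrist9');print(sense()['tcp_pos'],sense()['ft_force'])
E
```

```text
clock: 12.6
tcp_pos: [507.9, 9.7, 10.1]
tcp_rot: [[0.999, -0.042, -0.002], [-0.042, -0.999, -0.0], [-0.002, 0.0, -1.0]]
ft_force: [-5.8, 0.5, 4.3]
opening: 60.1
[508.98595131   9.54111789  10.25892547] [-1.55719851  0.58687323 -0.35627248]
```

View pics/wrist9.png

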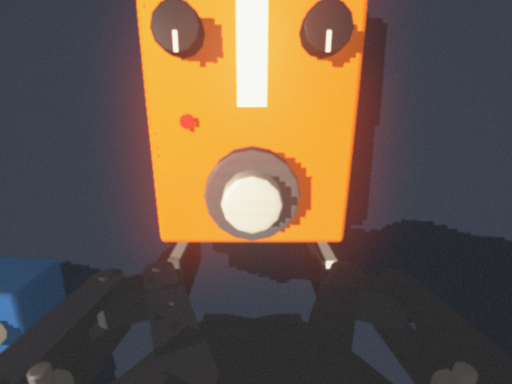

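```bash
python3 - <<'E'
from h import *
a=snap('scene','scene9')['frame'][130:260,230:390,::-1];b=snap('side','side9')['frame'][110:240,190:350,::-1]
cv2.imwrite('pics/z9.png',np.hstack([cv2.resize(x,None,fx=2.5,fy=2.5,interpolation=2) for x in (a,b)]))
s=load('wrist9');st=plane(s,[(252.3,105),(252.3,3)],38);print(st.round(1).tolist())
sw=plane(s,[(252,203)],60);print(sw)
E
```

```text
[[583.2, 6.6, 38.0], [620.2, 5.0, 38.0]]
[[548.08767096   8.18370743  60.        ]]
```

View pics/z9.png

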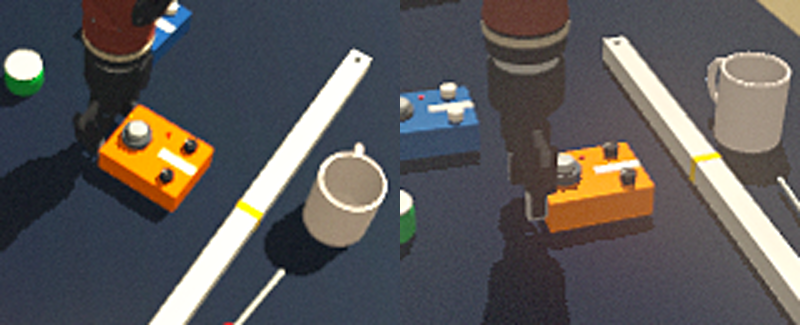

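Stripe and switch lie on wrist column 252, and extrapolating the stripe gives y≈1.8 at the rail against a mark at about 1.8. Continue to just short of the rail, then creep.

```bash
python3 -m crank '[{"travel":[0.6,-0.03,0],"dr":[0,0,0]},{"travel":[1.4,-0.06,0],"dr":[0,0,0]},{"travel":[2.2,-0.09,0],"dr":[0,0,0]},{"travel":[3.0,-0.12,0],"dr":[0,0,0]},{"travel":[3.8,-0.16,0],"dr":[0,0,0]},{"travel":[4.5,-0.19,0],"dr":[0,0,0]},{"travel":[5.1,-0.21,0],"dr":[0,0,0]},{"travel":[5.5,-0.23,0],"dr":[0,0,0]},{"travel":[5.8,-0.24,0],"dr":[0,0,0]},{"travel":[5.8,-0.24,0],"dr":[0,0,0]}]'; python3 - <<'E'
from h import *
a=snap('scene','scene10')['frame'][130:260,230:390,::-1];b=snap('side','side10')['frame'][110:240,190:350,::-1]
cv2.imwrite('pics/z10.png',np.hstack([cv2.resize(x,None,fx=2.5,fy=2.5,interpolation=2) for x in (a,b)]))
snap('wrist','wrist10');print(sense()['tcp_pos'],sense()['ft_force'])
E
```

```text
clock: 14.0
tcp_pos: [567.1, 7.1, 10.4]
tcp_rot: [[0.999, -0.041, 0.001], [-0.041, -0.999, -0.0], [0.001, 0.0, -1.0]]
ft_force: [-0.2, -1.1, -0.3]
opening: 60.4
[567.09155584   7.10816944  10.57281241] [ 0.088096    0.20312628 -0.20344584]
```

View pics/z10.png

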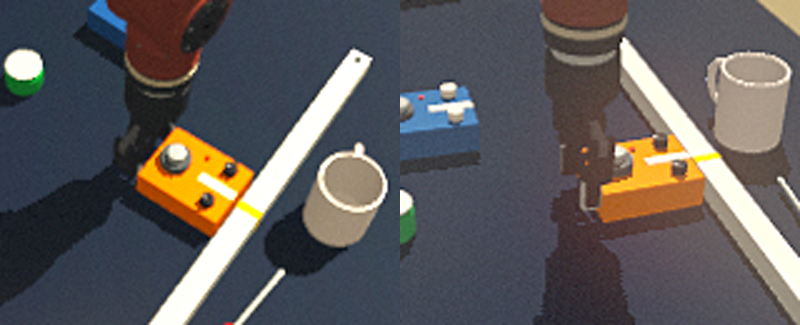

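Almost touching the rail, stripes in line. Creep in.

```bash
python3 -m crank '[{"travel":[0.15,0,0],"dr":[0,0,0]},{"travel":[0.25,-0.01,0],"dr":[0,0,0]},{"travel":[0.35,-0.01,0],"dr":[0,0,0]},{"travel":[0.45,-0.02,0],"dr":[0,0,0]},{"travel":[0.45,-0.02,0],"dr":[0,0,0]}]'
```

```text
clock: 14.78
tcp_pos: [571.7, 6.9, 10.6]
tcp_rot: [[0.999, -0.041, 0.001], [-0.041, -0.999, -0.0], [0.001, 0.0, -1.0]]
ft_force: [-3.9, -0.2, -0.1]
opening: 59.8
```

```bash
python3 -m crank '[{"travel":[0.08,0,0],"dr":[0,0,0]},{"travel":[0.12,0,0],"dr":[0,0,0]},{"travel":[0.12,0,0],"dr":[0,0,0]}]'
```

```text
clock: 15.15
tcp_pos: [572.7, 6.9, 10.6]
tcp_rot: [[0.999, -0.041, 0.001], [-0.041, -0.999, -0.0], [0.001, 0.0, -1.0]]
ft_force: [-5.6, -0.2, 3.0]
opening: 59.8
```

```bash
python3 -m crank '[{"travel":[0.08,0,0],"dr":[0,0,0]},{"travel":[0.14,0,0],"dr":[0,0,0]},{"travel":[0.14,0,0],"dr":[0,0,0]}]';  python3 -m crank '[{"travel":[0.08,0,0],"dr":[0,0,0]},{"travel":[0.12,0,0],"dr":[0,0,0]},{"travel":[0.12,0,0],"dr":[0,0,0]}]'
```

```text
clock: 15.52
tcp_pos: [572.7, 6.9, 10.5]
tcp_rot: [[0.999, -0.041, -0.002], [-0.041, -0.999, -0.0], [-0.002, 0.001, -1.0]]
ft_force: [-12.9, 0.4, 8.8]
opening: 59.8
clock: 15.9
tcp_pos: [572.6, 6.9, 10.6]
tcp_rot: [[0.999, -0.042, -0.005], [-0.042, -0.999, -0.001], [-0.005, 0.001, -1.0]]
ft_force: [-11.9, -0.4, 8.2]
opening: 60.0
```

```bash
python3 -m crank '[{"travel":[0.15,0,0],"dr":[0,0,0]},{"travel":[0.25,0,0],"dr":[0,0,0]},{"travel":[0.25,0,0],"dr":[0,0,0]}]'; python3 - <<'E'
from h import *
a=snap('scene','scene11')['frame'][160:240,270:350,::-1];b=snap('side','side11')['frame'][140:220,250:340,::-1]
cv2.imwrite('pics/z11.png',np.hstack([cv2.resize(x,(400,400),interpolation=2) for x in (a,b)]))
snap('wrist','wrist11');print(sense()['tcp_pos'],sense()['ft_force'])
E
```

```text
clock: 16.27
tcp_pos: [572.6, 6.9, 10.5]
tcp_rot: [[0.999, -0.042, -0.01], [-0.042, -0.999, -0.001], [-0.01, 0.001, -1.0]]
ft_force: [-19.5, -0.6, 13.5]
opening: 60.1
[572.59073374   6.95458653  10.50923483] [-18.91282094  -0.18464961  13.30004849]
```

View pics/z11.png

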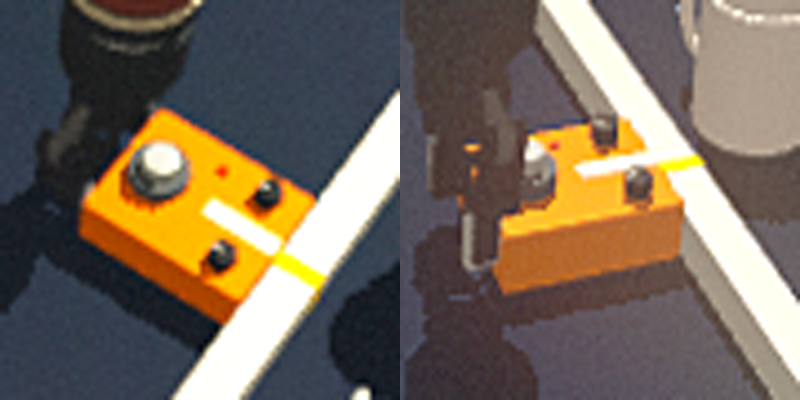

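View pics/wrist11.png

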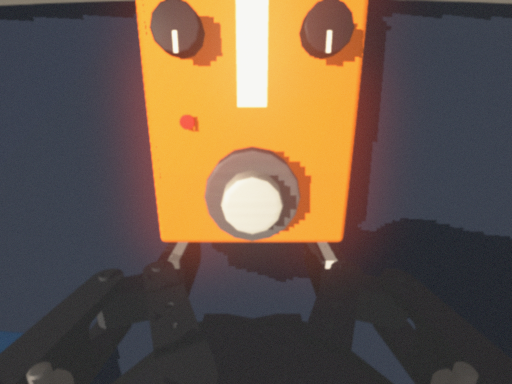

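Flush, both in scene and side. Back off, rise, shut the fingers, and verify alignment from above.

```bash
python3 -m crank '[{"travel":[-0.5,0.02,0],"dr":[0,0,0]},{"travel":[-1.2,0.04,0],"dr":[0,0,0]},{"travel":[-2,0.08,0.5],"dr":[0,0,0]},{"travel":[-2.5,0.1,2],"dr":[0,0,0]},{"travel":[-3,0.1,5],"dr":[0,0,0]},{"travel":[-3,0.1,8],"dr":[0,0,0]},{"travel":[-3,0.1,11],"dr":[0,0,0]},{"travel":[-3,0.1,12],"dr":[0,0,0]},{"travel":[-3,0.1,12],"dr":[0,0,0]}]'; python3 -m crank '[{"travel":[0,0,0],"dr":[0,0,0]},{"travel":[0,0,0],"dr":[0,0,0]},{"travel":[0,0,0],"dr":[0,0,0]},{"travel":[0,0,0],"dr":[0,0,0]}]' 0;  python3 - <<'E'
from h import *
a=snap('scene','scene12')['frame'][160:240,270:350,::-1];b=snap('side','side12')['frame'][140:220,250:340,::-1]
cv2.imwrite('pics/z12.png',np.hstack([cv2.resize(x,(400,400),interpolation=2) for x in (a,b)]))
snap('wrist','wrist12');print(sense()['tcp_pos'],sense()['opening'])
E
```

```text
clock: 17.55
tcp_pos: [543.0, 7.9, 131.1]
tcp_rot: [[0.999, -0.042, -0.009], [-0.042, -0.999, -0.001], [-0.009, 0.002, -1.0]]
ft_force: [-0.5, 0.2, -0.5]
opening: 60.1
clock: 18.05
tcp_pos: [542.9, 7.9, 130.8]
tcp_rot: [[0.999, -0.042, -0.009], [-0.042, -0.999, -0.001], [-0.009, 0.002, -1.0]]
ft_force: [-0.4, 1.0, -0.2]
opening: -0.1
[542.9959193    7.84468007 131.09438973] 0.027859770604281655
```

View pics/z12.png

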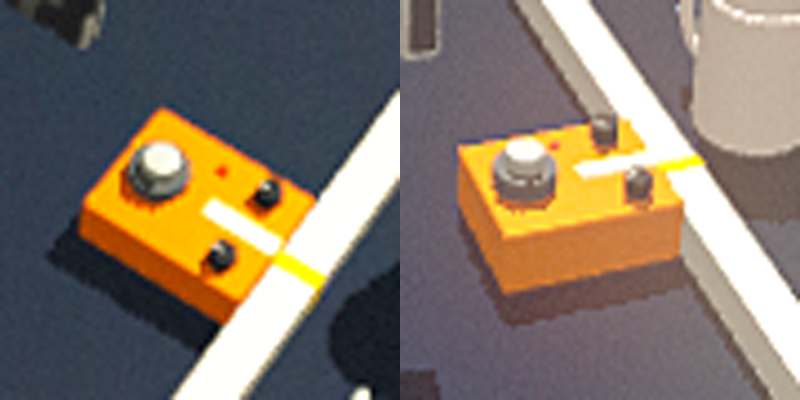

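View pics/wrist12.png

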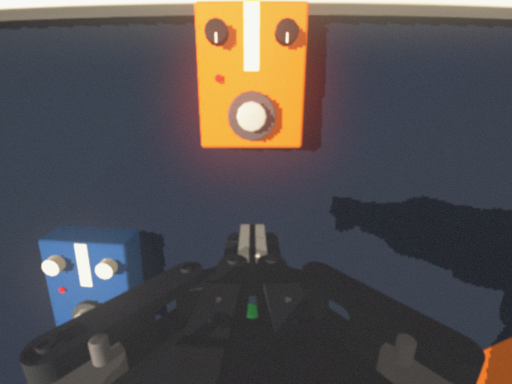

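```bash
python3 - <<'E'
from h import *
x=np.array([np.cos(np.radians(-2.37)),np.sin(np.radians(-2.37))]);yv=np.array([-x[1],x[0]])
for n,(x0,y0,x1,y1) in [('scene12',(305,195,340,222)),('side12',(285,165,325,180))]:
    s=load(n);f=s['frame'];hsv=cv2.cvtColor(f,cv2.COLOR_RGB2HSV)
    w=cv2.inRange(hsv,(0,0,150),(179,90,255));y=cv2.inRange(hsv,(22,110,120),(34,255,255))
    out={}
    for nm,m,z in(('w',w,38),('y',y,30)):
        k,l,st,ce=cv2.connectedComponentsWithStats(m)
        for i in range(1,k):
            if x0<ce[i][0]<x1+2 and y0<ce[i][1]<y1+3 and 8<st[i,4]<300:
                P=plane(s,[ce[i]],z)[0,:2]; print(n,nm,st[i],P.round(1),'lat',(P-[698,1.8])@yv)
    # direct zoom
    print(plane(s,[(0,0)],0)[0][:1]*0)
s=load('wrist12')
st=plane(s,[(251.5,71),(251.8,3)],38);print(st.round(1).tolist(),[(p[:2]-[698,1.8])@yv for p in st],np.degrees(np.arctan2(*(st[1]-st[0])[[1,0]])))
r=plane(s,[(20,24.5),(180,18),(330,18),(490,23)],30);print(r.round(1).tolist())
b=plane(s,[(201,147),(303,147)],38);print(b.round(1).tolist())
E
```

```text
scene12 w [311 200  15  11  63] [671.7   4.2] lat 1.346331883350931
[-0.]
side12 y [307 171  11  10  47] [703.8  -9.9] lat -11.486253898548624
[-0.]
[[647.0, 3.9, 38.0], [696.0, 1.6, 38.0]] [np.float64(0.023370067520792848), np.float64(-0.2918026105173833)] -2.7381047209515796
[[694.4, 194.4, 30.0], [690.7, 60.1, 30.0], [685.6, -61.5, 30.0], [679.2, -196.0, 30.0]]
[[586.7, 51.3, 38.0], [582.9, -39.0, 38.0]]
```

Pedal home: by wrist view the lateral error is ≤0.5 mm and yaw is -2.4 to -2.7° against the rail's -2.4°. Now the switch.

```bash
python3 - <<'E'
from h import *
print(plane(load('wrist12'),[(251.5,117)],60))
print(plane(load('scene12'),[(270+158*80/400,160+160*80/400)],60),plane(load('side12'),[(250+(527-400)*90/400,140+157*80/400)],60))
E
python3 -m crank '[{"travel":[1.5,-0.07,0],"dr":[0,-0.5,0]},{"travel":[3.5,-0.15,-0.5],"dr":[0,-0.5,0]},{"travel":[5.5,-0.22,-1],"dr":[0,-0.5,0]},{"travel":[6.8,-0.28,-2],"dr":[0,-0.5,0]},{"travel":[6.8,-0.28,-4],"dr":[0,-0.5,0]},{"travel":[6.8,-0.28,-5],"dr":[0,-0.5,0]},{"travel":[6.8,-0.28,-5],"dr":[0,-0.5,0]}]'
python3 - <<'E'
from h import *
a=snap('scene','scene13')['frame'][160:240,270:350,::-1];b=snap('side','side13')['frame'][140:220,250:340,::-1]
cv2.imwrite('pics/z13.png',np.hstack([cv2.resize(x,(400,400),interpolation=2) for x in (a,b)]))
snap('wrist','wrist13');print(sense()['tcp_pos'],sense()['ft_force'])
E
```

```text
[[611.03005092   5.46634269  60.        ]]
[[611.20494804   2.80593557  60.        ]] [[610.83960849  -4.40721739  60.        ]]
clock: 19.08
tcp_pos: [609.8, 5.3, 79.7]
tcp_rot: [[0.999, -0.042, -0.002], [-0.042, -0.999, -0.001], [-0.002, 0.001, -1.0]]
ft_force: [0.6, 0.4, 0.1]
opening: -0.2
[611.19923399   4.98578251  81.7869105 ] [ 0.77693012 -0.37069852 -0.0376906 ]
```

View pics/z13.png

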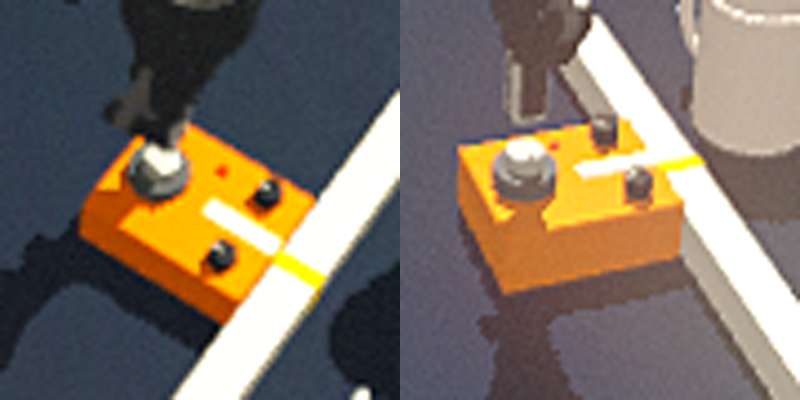

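View pics/wrist13.png

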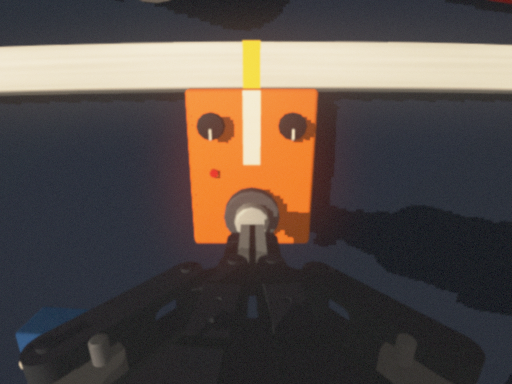

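The wrist view shows the white stripe and the yellow mark both centred on column about 251.5, the back edge flush along the rail, and the tip over the switch. Press.

```bash
python3 -m crank '[{"travel":[0,0,-1],"dr":[0,0,0]},{"travel":[0,0,-1.7],"dr":[0,0,0]},{"travel":[0,0,-2.2],"dr":[0,0,0]},{"travel":[0,0,-2.4],"dr":[0,0,0]},{"travel":[0,0,-2.4],"dr":[0,0,0]}]'
```

```text
clock: 19.85
tcp_pos: [611.0, 5.0, 57.8]
tcp_rot: [[0.999, -0.042, 0.001], [-0.042, -0.999, -0.001], [0.001, 0.001, -1.0]]
ft_force: [-2.4, 0.1, 2.6]
opening: -0.1
```

```bash
python3 -m crank '[{"travel":[0,0,-0.15],"dr":[0,0,0]},{"travel":[0,0,-0.3],"dr":[0,0,0]},{"travel":[0,0,-0.42],"dr":[0,0,0]},{"travel":[0,0,-0.5],"dr":[0,0,0]},{"travel":[0,0,-0.5],"dr":[0,0,0]}]'
```

```text
clock: 20.48
tcp_pos: [611.3, 5.0, 54.0]
tcp_rot: [[0.999, -0.041, 0.001], [-0.041, -0.999, -0.002], [0.001, 0.002, -1.0]]
ft_force: [-6.2, 0.8, 11.4]
opening: -0.2
```

```bash
python3 -m crank '[{"travel":[0,0,-0.1],"dr":[0,0,0]},{"travel":[0,0,-0.15],"dr":[0,0,0]},{"travel":[0,0,-0.15],"dr":[0,0,0]}]'; python3 -m crank '[{"travel":[0,0,0.2],"dr":[0,0,0]},{"travel":[0,0,0.5],"dr":[0,0,0]},{"travel":[0,0,1.0],"dr":[0,0,0]},{"travel":[0,0,2],"dr":[0,0,0]},{"travel":[0,0,4],"dr":[0,0,0]},{"travel":[-1,0,7],"dr":[0,0,0]},{"travel":[-2,0,9],"dr":[0,0,0]},{"travel":[-2,0,9],"dr":[0,0,0]}]'
python3 - <<'E'
from h import *
a=snap('scene','scene14')['frame'][:,:,::-1];b=snap('side','side14')['frame'][:,:,::-1]
cv2.imwrite('pics/z14.png',np.hstack([cv2.resize(x,(400,400),interpolation=2) for x in (a[160:240,270:350],b[140:220,250:340])]))
snap('wrist','wrist14');print(sense()['tcp_pos'],sense()['ft_force'])
E
```

```text
clock: 20.85
tcp_pos: [611.3, 5.0, 53.9]
tcp_rot: [[0.999, -0.041, 0.002], [-0.041, -0.999, -0.002], [0.002, 0.002, -1.0]]
ft_force: [-7.0, 1.0, 14.4]
opening: 0.4
clock: 21.85
tcp_pos: [592.2, 4.8, 146.4]
tcp_rot: [[0.999, -0.041, 0.005], [-0.041, -0.999, -0.003], [0.006, 0.003, -1.0]]
ft_force: [-0.1, 0.8, 0.0]
opening: -0.2
[591.03781404   5.08256507 142.94129847] [ 0.06717592 -0.11327188  0.43059698]
```

View pics/z14.png

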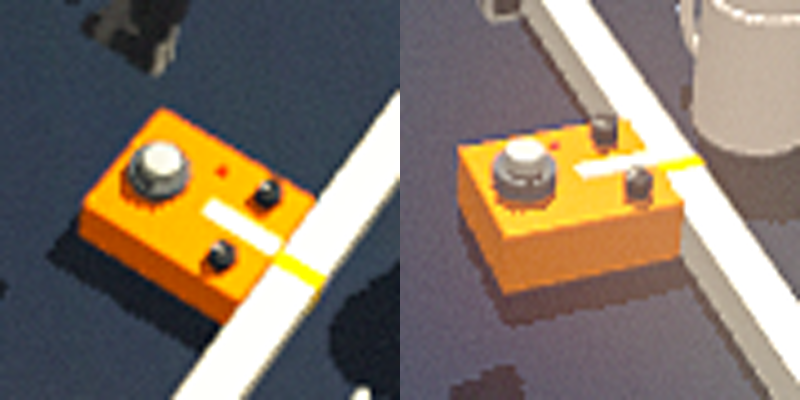

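View pics/wrist14.png

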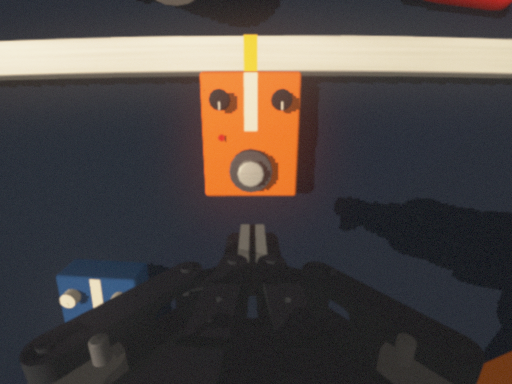

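View pics/scene14.png

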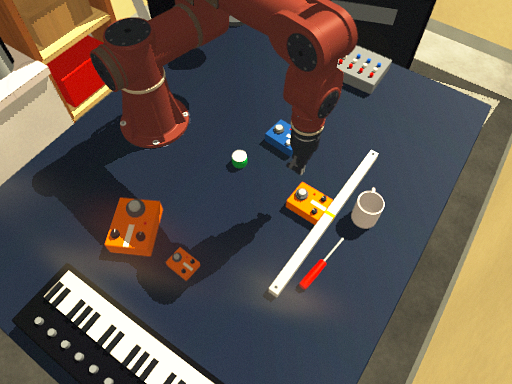

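The pedal is flush and in line (stripe and yellow both at wrist column 250). The switch is back up, the robot is clear, and the other items look where they were. Handing in.

```bash
python3 - <<'E'
from h import *
a,b=load('scene0'),load('scene14')
d=np.abs(a['frame'].astype(int)-b['frame']).max(2)
for n,(x0,y0,x1,y1) in dict(tin=(228,146,252,172),mug=(348,185,386,230),driver=(300,236,346,290),small=(163,245,202,282)).items(): print(n,np.median(d[y0:y1,x0:x1]))
print(finish_job())
E
```

```text
tin 5.0
mug 8.0
driver 6.0
small 16.0
the job is handed in; nothing more can be done
None
```

The orange pedal is home against the rail, and its footswitch was pressed fully down and let go. I handed the job in at about 22 s of the 58 s allowed.

**How it was done:** I pushed the middle-sized orange pedal sideways with two fingertips on its long side, turning it square to the rail. I then pushed it from the front until it stopped against the rail, at about 19 N. With the fingers shut, I pressed the footswitch to 53.9 mm height at 14 N, against an expected bottom of 54 mm, and backed off.

**Last checks:**
- **Position:** after the press, the white and yellow stripes lined up in the wrist picture, to about 0.5 mm by the measurement taken just before pressing. The back edge looked flush along the rail.
- **Squareness:** pedal yaw measured -2.4 to -2.7°, against the rail's -2.4°.
- **Switch and robot:** the button looked up again, and the arm was clear with no force on it.
- **Other items:** the tin, mug and screwdriver matched the first picture. The blue pedal was partly hidden by the arm and was checked only by eye. The small look-alike showed a somewhat larger brightness difference, which I put down to the arm's shadow because it looked unmoved.

**Disagreement:** one rough side-camera reading put the switch about 10 mm off sideways in y. The wrist and scene cameras placed it within 3 mm of each other, and the press forces and depth fitted them, so I went with those.

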